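Return four bench supplies to their shadow pads

TASK

Put the bench in order: set the yellow tape measure, the roll of masking tape, the wax tin and the white bottle upright on their own round black pads, each centred on the coloured silhouette that matches it, with the tape measure turned along its yellow rectangle. Let go of everything, and leave the caliper and the bur stand where they are.

Things in the scene. Friction and masses are not known exactly. Their poses are not given: they have to be found in the camera images.
- tape_measure_mid (a point): Yellow and black tape measure standing on edge, case 30 mm thick (its x), 62 mm long (its y), 62 mm high, with a small hook stub 6 mm beyond the case at its -y end. The point is the centre of the case, 30 mm above its underside; z is up. Grasp it across the 30 mm thickness, that is along its x. (A wall shelf overhangs the work: its front edge is at x = 0.64, its underside 0.67 m above the bench, so over the back of the board lift things only as high as needed.)
- tape_roll_mid (a point): Roll of beige masking tape lying flat, ring 61 mm outside, 26 mm hole, 18 mm high. The point is on its axis, 9 mm above its underside; z is up. Can be grasped across the outside.
- wax_tin_mid (a point): Small round tin, grey-green with a worn grey lid, 50 mm across and 30 mm high; its solid part is 48 mm across and reaches 20 mm up, so grasp it low. The point is on its axis, 12 mm above its underside; z is up.
- bottle_mid (a point): Small white round bottle with a red cap, 36 mm across, 75 mm high, standing. The point is on its axis, 36 mm above its underside; z is up.
- pad_measure_top (a point): Pad of the tape measure. Round black rubber pad, 76 mm across, 4 mm thick, fixed on a wooden board that lies on the bench and whose top, 40 mm above the bench (z = 0.040), carries all four pads and all four things. The point is the centre of its upper face, 44 mm above the bench, which is also the centre of the silhouette. Silhouette: a yellow rectangle with white edge, 31 mm (its x) by 63 mm (its y); the tape measure's length goes along y, either way round.
- pad_roll_top (a point): Pad of the masking tape. Round black rubber pad, 76 mm across, 4 mm thick, fixed on a wooden board that lies on the bench and whose top, 40 mm above the bench (z = 0.040), carries all four pads and all four things. The point is the centre of its upper face, 44 mm above the bench, which is also the centre of the silhouette. Silhouette: a beige ring with white edges, 61 mm outside, 26 mm black middle.
- pad_tin_top (a point): Pad of the wax tin. Round black rubber pad, 76 mm across, 4 mm thick, fixed on a wooden board that lies on the bench and whose top, 40 mm above the bench (z = 0.040), carries all four pads and all four things. The point is the centre of its upper face, 44 mm above the bench, which is also the centre of the silhouette. Silhouette: a plain green disc with white edge, 50 mm across.
- pad_bottle_top (a point): Pad of the bottle. Round black rubber pad, 76 mm across, 4 mm thick, fixed on a wooden board that lies on the bench and whose top, 40 mm above the bench (z = 0.040), carries all four pads and all four things. The point is the centre of its upper face, 44 mm above the bench, which is also the centre of the silhouette. Silhouette: a white disc 36 mm across with a red disc 22 mm across in its middle, like the bottle seen from above.
- bur_stand_mid (a point): Bystander on the bench in front of the board: dark square block 62 x 62 x 26 mm with thin coloured burs standing in it up to 53 mm. The point is the centre of the block, 13 mm up. Not to be moved.
- caliper_mid (a point): Bystander on the bench behind the board: flat steel caliper, 165 mm long (its y), 44 mm wide, 9 mm thick. The point lies 30 mm from the middle toward its jaws (+y). Not to be moved.
Things that resemble listed ones, but are neither listed nor needed, are in the scene too. Leave any pink look-alike of the part that bears bottle_mid alone.

How it is judged (in metres and radians):
At the end, for the whole second after the job is handed in: Tape measure, tape roll, wax tin and bottle each stand upright (tilt under 0.2 rad) on their own pad (height right within 4 mm), centre within 12 mm of the silhouette's centre, the tape measure's length within 0.3 rad of the rectangle's; all released and at rest (horizontal distance between tape_measure_mid and pad_measure_top below 0.012 m and z of tape_measure_mid in the frame of pad_measure_top between 0.026 and 0.034 m and angle between each of tape_measure_mid, tape_roll_mid, wax_tin_mid, bottle_mid's own z axis and vertical below 0.2 rad and linear speed of each of tape_measure, tape_roll, wax_tin, bottle below 0.02 m/s and horizontal distance between tape_roll_mid and pad_roll_top below 0.012 m and z of tape_roll_mid in the frame of pad_roll_top between 0.005 and 0.013 m and horizontal distance between wax_tin_mid and pad_tin_top below 0.012 m and z of wax_tin_mid in the frame of pad_tin_top between 0.008 and 0.016 m and horizontal distance between bottle_mid and pad_bottle_top below 0.012 m and z of bottle_mid in the frame of pad_bottle_top between 0.032 and 0.04 m and angle between the y axis of tape_measure_mid and the y axis of pad_measure_top, either way round below 0.3 rad); the robot touches nothing.
It fails at once if the bur stand is shifted by more than 20 mm (distance of bur_stand_mid from where it was at the start of the episode above 0.02 m).
It fails at once if the caliper is shifted by more than 20 mm (distance of caliper_mid from where it was at the start of the episode above 0.02 m).
It also fails if it takes over 80 s, if anything falls off the work surface, if the arm or the gripper's body presses on something with over 40 N, if the wrist force passes 120 N, or if a joint passes its speed limit or range.

ROBOT

A 6-joint arm with a two-finger parallel gripper is mounted at the origin on a cart in front of the work surface, level with it; the furniture and walls round the work are solid. World frame = base frame: x ahead of the robot, y to its left, z up, the work surface at z = 0. Lengths are in m, angles in degrees, forces in N, time in s.
With the tool pointing down it reaches from about 0.25 to 0.725 m from the base axis. Payload 9.7 kg.
Tool frame: the origin (TCP) lies at the very end of the fingers, on their centre line; the grasp point (between the pads) lies 19 mm behind it; z points along the fingers, y is the direction in which the jaws open and shut (so a half turn about z gives the same grasp; the last joint's range is limited). The gripper opens to 85 mm and grips with 20 to 120 N. Pads are 22 mm wide; open, the fingers measure 114 mm over their backs; the gripper's body (76 mm by 85 mm) begins 54 mm behind the grasp point. The pads swing forward as they close: fully open they stand 13 mm farther back than shut.
Start: joints at [63.426, 4.979, 10.078, 95.1, 0, 90], TCP at [0.246, 0.492, 0.231] pointing down, gripper open.
Joint ranges: [-179.16, 179.16], [-48.56, 103.87], [-65.8, 70.77], [-126.05, 130.52], [-82.76, 87.17], [-180, 180]. Speed limits (degrees/s): [127.2, 127.2, 147.25, 180, 180, 180].

INTERFACE

Orientations are given as [roll, pitch, yaw] about the fixed x, y, z axes, in that order (R = Rz(yaw) Ry(pitch) Rx(roll)).
In Python, from workcell import bot, camera, ticket gives the robot as it stands.
- The arm moves only by the shell command python3 -m jog 'ROWS' [FORCE]. ROWS is a JSON object of lists of equal length, an entry for each row: "turn": the turn, a rotation vector about the world's x, y, z each as a share of 8 degrees, from -1 to 1, a list of three; "delta_pos": the shift along the world's x, y, z each as a share of 50 mm, from -1 to 1, a list of three; "hand": the opening, from -1 (shut) to 1 (fully open). A call has exactly 10 rows; each row shifts and turns the commanded pose from where the row before left it; what a row does not reach is not made up. A row lasts 1/10 s, in which the tool goes at most 50 mm and 8.59 degrees, less where a joint would pass 70% of its speed; a pose out of reach is approached as far as the arm can. A call with a number of a shift or a turn outside -1 to 1 is refused whole. A call with a gripper value outside its range is refused whole. The fingers move at their own pace and stop on an object; FORCE is the grip in N (left out, the last holds). Time passes only in rows, so rows that do not move let the fingers close, or fill a call up. It gives the time, the measured TCP pose, the force and the opening at its end, in the units of the state.
- bot.get_obs(): the state, without advancing time (a new reading comes with each control period).
- camera(name): name is "scene" or "top"; returns a dict with "frame" (480x640x3 uint8, red, green, blue), "range_z" (480x640 float32, m along the optical axis (not along the pixel's ray), 0 where there is no reading), "fx", "fy", "cx", "cy" (pixels), "extrinsics" (4x4, takes a point from world to camera coordinates). Camera axes: x right, y up, looking along -z (the intrinsics and any distortion apply to the point x, -y, -z); pixel columns grow to the right and rows downward; lengths in m; the calibration is good to about 2 mm. A picture is of the moment at which its call begins.
- ticket.job_done(): hands the job in, once; it reports no verdict.
The state is a dict: "time": time; "q": joint angles; "qd": joint speeds; "joint_efforts": joint torques, N m; "ee_pos": TCP position; "tcp_rot": TCP orientation; "wrist_force": force on the tool from outside, world axes, zero at the start; "torque": the same for the moment, N m; "opening": finger opening in m.
Only numpy, scipy, OpenCV 4.12 (cv2) and the standard library are available. Lean on these libraries where they do the work, as an engineer would, in place of code of your own. Each camera call takes 0.05 s, during which the arm holds its last target.

## Working session

There is one attempt and no reset: what is moved stays moved. The work goes in short steps, Python scripts to look and compute and a shell command to move; the robot and the scene stay as the last step left them, time stands still between calls to the robot, and variables do not carry over. Pictures are saved under pics/ and viewed, and the job is handed in when it is done.

```bash
mkdir -p pics; ls
cat > h.py <<'E'
import numpy as np,cv2
from workcell import bot,camera,ticket
def snap(n,fn):
    c=camera(n); np.savez(f'pics/{fn}.npz',**c); cv2.imwrite(f'pics/{fn}.png',c['frame'][:,:,::-1]); return c
def load(fn): return dict(np.load(f'pics/{fn}.npz'))
def p2w(c,u,v,z=None):
    E=c['extrinsics'];R=E[:3,:3];t=E[:3,3]
    d=np.array([(u-c['cx'])/c['fx'],-(v-c['cy'])/c['fy'],-1.0])
    if z is None:
        s=c['range_z'][int(round(v)),int(round(u))]; return R.T@(d*s-t)
    o=-R.T@t; w=R.T@d; return o+w*(z-o[2])/w[2]
E
python3 - <<'E'
from h import *
for n in('scene','top'):
    c=snap(n,n+'0'); print(n,[float(c[k]) for k in('fx','fy','cx','cy')],c['extrinsics'].round(3).tolist(),c.keys())
print(bot.get_obs())
E
```

```text
pics
scene [513.4910840624617, 513.4910840624617, 325.8676571837054, 239.0892056266342] [[-0.916, -0.401, -0.011, 0.411], [0.317, -0.739, 0.595, -0.397], [-0.247, 0.541, 0.804, -1.021], [0.0, 0.0, 0.0, 1.0]] dict_keys(['frame', 'range_z', 'fx', 'fy', 'cx', 'cy', 'extrinsics'])
top [534.7324844932818, 534.7324844932818, 312.76558765624776, 233.94428797828803] [[-0.016, -1.0, 0.003, -0.224], [0.996, -0.016, 0.083, -0.559], [-0.083, 0.004, 0.997, -1.067], [0.0, 0.0, 0.0, 1.0]] dict_keys(['frame', 'range_z', 'fx', 'fy', 'cx', 'cy', 'extrinsics'])
{'time': 0.1, 'q': array([6.34270634e+01, 5.00931195e+00, 1.00409136e+01, 9.50972492e+01,
       2.85164232e-04, 9.00002103e+01]), 'qd': array([ 0.06845821,  0.01176189,  0.13633885,  0.09986662, -0.04388933,
       -0.00187573]), 'joint_efforts': array([-9.23398475e-04, -5.21562517e+01,  4.65652263e+01,  1.60179340e-02,
       -4.23426798e-05, -6.37387444e-06]), 'ee_pos': array([0.24595558, 0.49174513, 0.23065805]), 'tcp_rot': array([-1.79934352e+02, -2.84923134e-04,  1.53426853e+02]), 'wrist_force': array([ 0.07095597, -0.7459658 ,  0.98114529]), 'torque': array([ 0.02908893, -0.02258883, -0.01128819]), 'opening': 0.08512917679237594}
```

View pics/top0.png

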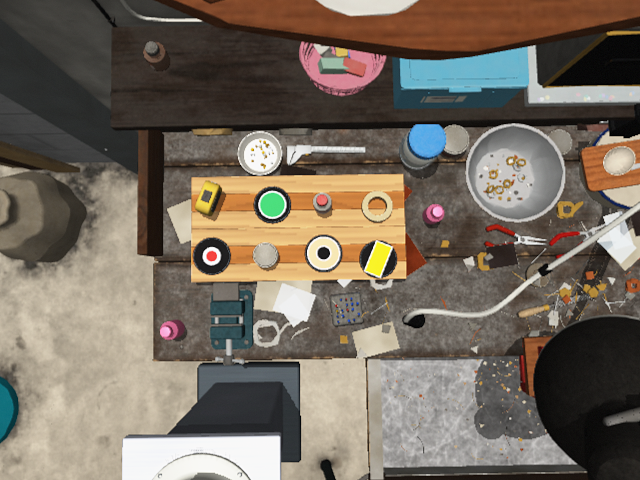

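View pics/scene0.png

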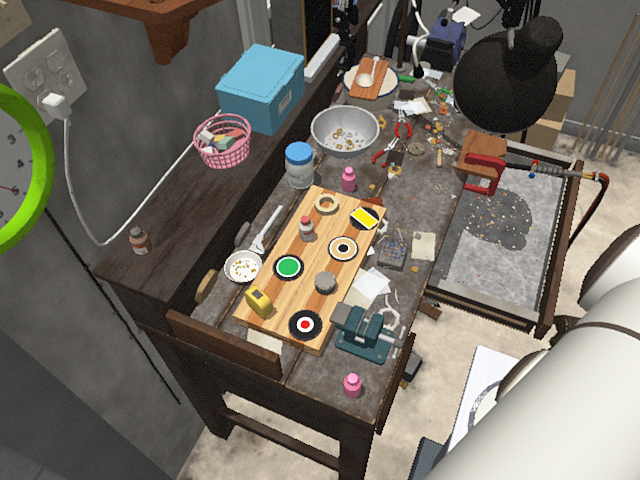

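Top view: tape measure (208,198), bottle (322,202), roll (377,207), tin (265,256). Pads: green (272,205), red/white (211,256), ring (323,254), yellow (379,259). Bur stand (347,309), caliper (325,150).

Possible confusions:
- Bottle: pink bottles at (435,214) and (170,330), and a grey bottle with a reddish cap on the back shelf at (153,52). I choose the one on the board.
- Roll: a ring-like scrap at (268,333).
- Tin: small jars at (455,139) and (560,140).

Next is a close crop to check these.

Run:
```python
from h import *
c=load('top0'); f=c['frame'][165:295,180:420,::-1]
cv2.imwrite('pics/crop0.png',cv2.resize(f,None,fx=3.33,fy=3.33,interpolation=cv2.INTER_CUBIC))
c=load('scene0'); f=c['frame'][180:350,225:395,::-1]
cv2.imwrite('pics/crop1.png',cv2.resize(f,None,fx=3.5,fy=3.5,interpolation=cv2.INTER_CUBIC))
```

```text
(no output)
```

View pics/crop0.png

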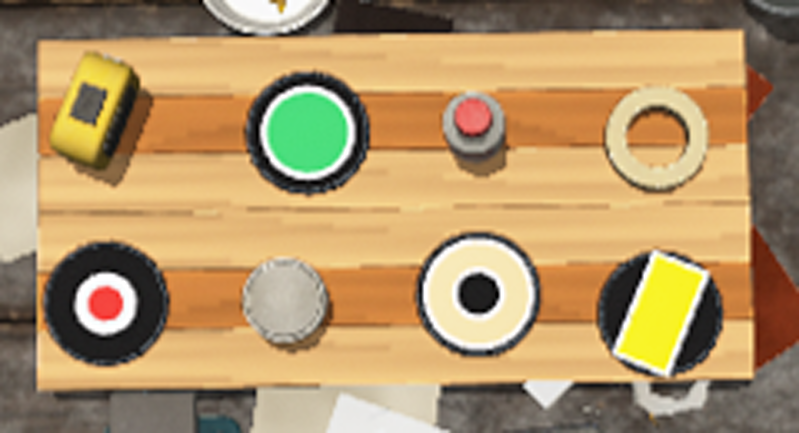

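View pics/crop1.png

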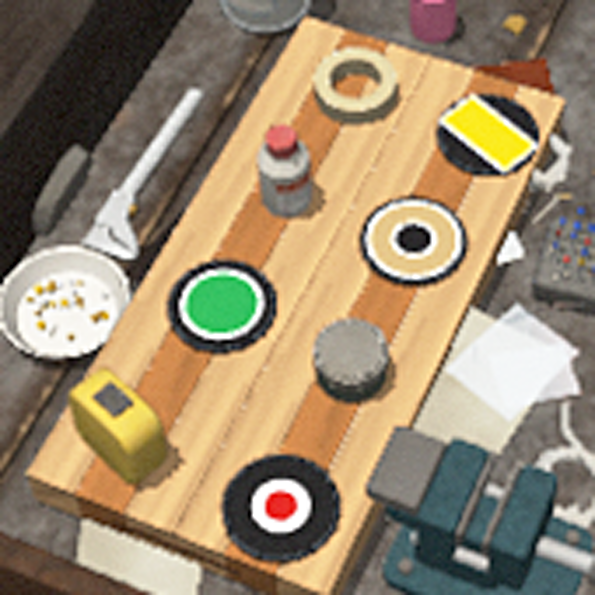

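The crops confirm the choice: the four things and four pads are all on the board. Now I measure them from the depth data.

```bash
cat > meas.py <<'E'
from h import *
def cloud(c):
    v,u=np.mgrid[0:480,0:640]; s=c['range_z']
    P=np.stack([(u-c['cx'])/c['fx']*s,-(v-c['cy'])/c['fy']*s,-s],-1)
    E=c['extrinsics']; return (P-E[:3,3])@E[:3,:3]
def topfit(c,u0,u1,v0,v1,zmin,zmax,tag):
    W=cloud(c)[v0:v1,u0:u1]; m=(W[...,2]>zmin)&(W[...,2]<zmax); p=W[m]
    if len(p)<5: print(tag,'none');return
    r=cv2.minAreaRect(p[:,:2].astype(np.float32)*1000); cc,rad=cv2.minEnclosingCircle(p[:,:2].astype(np.float32)*1000)
    print(tag,len(p),'mean',p.mean(0).round(4),'rect',np.round(r[0],1),np.round(r[1],1),round(r[2],1),'circ',np.round(cc,1),round(rad,1),'zmax',np.percentile(p[:,2],95).round(4))
E
python3 - <<'E'
from meas import *
for n,boxes in (('top0',dict(tm=(185,235,172,222),bot=(305,340,185,220),roll=(355,398,185,226),tin=(248,284,240,275))),('scene0',dict(tm=(238,276,282,322),bot=(292,318,210,246),roll=(308,345,190,218),tin=(310,340,266,298)))):
    c=load(n)
    E=c['extrinsics']; print('cam',(-E[:3,:3].T@E[:3,3]).round(3))
    for k,z in dict(tm=(.09,.115),bot=(.097,.125),roll=(.052,.07),tin=(.063,.08)).items(): topfit(c,*boxes[k],*z,n+' '+k)
# pads by mask (top)
for n in('top0','scene0'):
  c=load(n)
  hsv=cv2.cvtColor(c['frame'],cv2.COLOR_RGB2HSV)
  regs=dict(top0=dict(green=(272,205),bottle=(211,256),ring=(323,254),yel=(379,259)),scene0=dict(green=(288,267),bottle=(305,325),ring=(343,249),yel=(367,218)))[n]
  W=cloud(c)
  for k,(u,v) in regs.items():
    H=hsv[v-20:v+21,u-20:u+21].astype(int); h,s,V=H[...,0],H[...,1],H[...,2]
    m={'green':(h>50)&(h<80)&(s>100),'bottle':((h<8)|(h>172))&(s>120)&(V>120),'ring':(V>150)&(s<110),'yel':(h>25)&(h<35)&(s>150)&(V>120)}[k]
    m=m.astype(np.uint8)
    N,L,st,ce=cv2.connectedComponentsWithStats(m); i=1+np.argmax(st[1:,4]); mm=(L==i)
    pu,pv=np.nonzero(mm)[::-1]; pts=np.array([p2w(c,a+u-20,b+v-20,.044)[:2] for a,b in zip(pu,pv)])*1000
    r=cv2.minAreaRect(pts.astype(np.float32)); print(n,k,len(pts),'mean',pts.mean(0).round(1),'rect',np.round(r[0],1),np.round(r[1],1),round(r[2],1),'padz',np.median(W[v-5:v+6,u-5:u+6,2]).round(4))
E
```

```text
cam [ 0.465 -0.229  1.11 ]
top0 tm 479 mean [ 0.6248 -0.0309  0.0978] rect [625.7 -30.4] [31. 60.] 68.3 circ [625.8 -29.9] 31.2 zmax 0.1034
top0 bot 163 mean [ 0.6116 -0.2512  0.1101] rect [ 611.8 -251.9] [25.8 30.1] 42.9 circ [ 613.2 -250.5] 16.0 zmax 0.1183
top0 roll 474 mean [ 0.6078 -0.361   0.0589] rect [ 608.  -360.9] [59.6 60.5] 53.9 circ [ 608.2 -360.7] 30.9 zmax 0.0622
top0 tin 505 mean [ 0.5138 -0.1391  0.0705] rect [ 514.1 -138.6] [48.8 46.9] 88.9 circ [ 513.9 -138.9] 24.8 zmax 0.0736
cam [0.25  0.424 1.061]
scene0 tm 306 mean [ 0.6218 -0.0263  0.0957] rect [622.8 -27.9] [30.3 58.5] 67.4 circ [622.8 -25.1] 30.4 zmax 0.1
scene0 bot 82 mean [ 0.6093 -0.2468  0.1093] rect [ 609.9 -249.2] [22.3 18.7] 45.0 circ [ 611.1 -249.4] 12.3 zmax 0.1152
scene0 roll 234 mean [ 0.6053 -0.3584  0.0557] rect [ 605.6 -359.6] [59.8 61.3] 1.1 circ [ 604.5 -359.9] 32.1 zmax 0.0589
scene0 tin 331 mean [ 0.5111 -0.1365  0.0677] rect [ 511.4 -136.9] [49.  49.7] 83.6 circ [ 511.6 -137.8] 25.7 zmax 0.0708
top0 green 448 mean [ 614.9 -152.1] rect [ 614.6 -151.3] [46.2 46.6] 89.3 padz 0.0452
top0 bottle 81 mean [513.5 -30.5] rect [514.  -30.7] [18.  17.9] 89.1 padz 0.0454
top0 ring 764 mean [ 515.7 -253.5] rect [ 515.5 -254.1] [65.9 63.9] 89.1 padz 0.0452
top0 yel 441 mean [ 502.2 -362.5] rect [ 502.4 -362.4] [28.8 60.4] 66.7 padz 0.0454
scene0 green 256 mean [ 612.8 -151.6] rect [ 613.3 -151.3] [45.3 42.6] 23.3 padz 0.0424
scene0 bottle 55 mean [511.5 -30. ] rect [510.7 -29.3] [17.7 17. ] 23.3 padz 0.0423
scene0 ring 669 mean [ 499.9 -251.2] rect [ 505.5 -253.3] [ 82.7 117.8] 21.2 padz 0.0425
scene0 yel 196 mean [ 500.2 -361.6] rect [ 500.5 -361.6] [27.1 59.6] 66.9 padz 0.0426
```

Measured (mm, mean of both cameras):

| Thing | Position | Pad | Position |
|---|---|---|---|
| Tape measure | (624,-29), thickness axis 67.6° | Yellow | (501,-362), 66.8° |
| Bottle | (611,-250) | Red/white | (512.5,-30.3) |
| Roll | (606.7,-360.3) | Ring | about (514.5,-253.5) |
| Tin | (512.7,-137.8) | Green | (613.9,-151.7) |

The jaw axis is now at 63.4°, so it needs a turn of +4.1°. I start with the tape measure.

```bash
python3 -m jog '{"delta_pos":[[0.6,-0.8,0],[0.6,-0.8,0],[0.6,-0.8,0],[0.6,-0.8,0],[0.6,-0.8,0],[0.6,-0.8,0],[0.6,-0.8,0],[0.6,-0.8,0],[0.6,-0.8,0],[0.6,-0.8,0]],"turn":[[0,0,0.51],[0,0,0],[0,0,0],[0,0,0],[0,0,0],[0,0,0],[0,0,0],[0,0,0],[0,0,0],[0,0,0]],"hand":[1,1,1,1,1,1,1,1,1,1]}' 40
python3 - <<'E'
from meas import *
c=load('top0');W=cloud(c)
for u,v in((412,320),(450,313),(500,300),(545,268),(425,145),(435,214),(240,300),(260,152)): print(u,v,W[v,u].round(3))
E
```

```text
time: 1.1
ee_pos: [0.5468, 0.0899, 0.2311]
tcp_rot: [180.0, -0.0, 157.5]
wrist_force: [0.7, 0.9, 0.4]
opening: 0.0857
412 320 [ 0.419 -0.336  0.534]
450 313 [ 0.428 -0.369  0.564]
500 300 [ 0.414 -0.619 -0.002]
545 268 [ 0.472 -0.473  0.553]
425 145 [ 0.714 -0.448  0.115]
435 214 [ 0.465 -0.229  1.11 ]
240 300 [ 0.426 -0.092  0.083]
260 152 [ 0.732 -0.125  0.005]
```

Run:
```python
from meas import *
t=snap('top','top1'); s=snap('scene','scene1')
def proj(c,p):
    q=c['extrinsics']@np.r_[p,1]; return (c['cx']-q[0]/q[2]*c['fx'], c['cy']+q[1]/q[2]*c['fy'])
for p in((.419,-.336,.534),(.428,-.369,.564),(.472,-.473,.553)): print(proj(s,p))
c=load('top0');W=cloud(c)
print(W[::1][np.abs(W[...,2]-.55).__lt__(.12)&(W[...,0]>.3)&(W[...,0]<.62)&(W[...,1]>-.9)][::40].round(2).tolist())
cv2.imwrite('pics/both1.png',np.vstack([cv2.resize(x['frame'][:,:,::-1],(400,300)) for x in (t,s)]))
print(bot.get_obs()['q'].round(1))
```

```text
(np.float64(417.221744442153), np.float64(62.514085800231044))
(np.float64(420.3946584521392), np.float64(35.18100729670917))
(np.float64(413.6572983262303), np.float64(5.931335163977337))
[[0.53, -0.54, 0.6], [0.53, -0.54, 0.6], [0.52, -0.54, 0.6], [0.52, -0.53, 0.6], [0.52, -0.52, 0.59], [0.51, -0.53, 0.6], [0.51, -0.52, 0.59], [0.51, -0.52, 0.59], [0.5, -0.51, 0.59], [0.5, -0.51, 0.58], [0.5, -0.51, 0.58], [0.49, -0.5, 0.58], [0.49, -0.5, 0.57], [0.49, -0.49, 0.57], [0.49, -0.49, 0.57], [0.48, -0.49, 0.56], [0.48, -0.49, 0.56], [0.48, -0.48, 0.56], [0.47, -0.47, 0.55], [0.47, -0.47, 0.55], [0.47, -0.47, 0.55], [0.46, -0.47, 0.55], [0.46, -0.46, 0.54], [0.46, -0.46, 0.54], [0.45, -0.45, 0.54], [0.45, -0.44, 0.54], [0.44, -0.44, 0.54], [0.44, -0.44, 0.54], [0.43, -0.42, 0.54], [0.43, -0.35, 0.57], [0.43, -0.36, 0.57], [0.43, -0.35, 0.57], [0.43, -0.33, 0.56], [0.43, -0.37, 0.56], [0.43, -0.34, 0.57], [0.43, -0.38, 0.56], [0.43, -0.33, 0.56], [0.43, -0.39, 0.56], [0.42, -0.34, 0.52], [0.43, -0.4, 0.56], [0.43, -0.37, 0.56], [0.42, -0.33, 0.56], [0.42, -0.4, 0.55], [0.42, -0.33, 0.55], [0.42, -0.33, 0.54], [0.42, -0.35, 0.52], [0.42, -0.34, 0.52], [0.41, -0.34, 0.52], [0.3, -0.61, 0.46], [0.3, -0.61, 0.46]]
[ 9.1  5.8 10.7 95.1 -0.1 31.9]
```

View pics/both1.png

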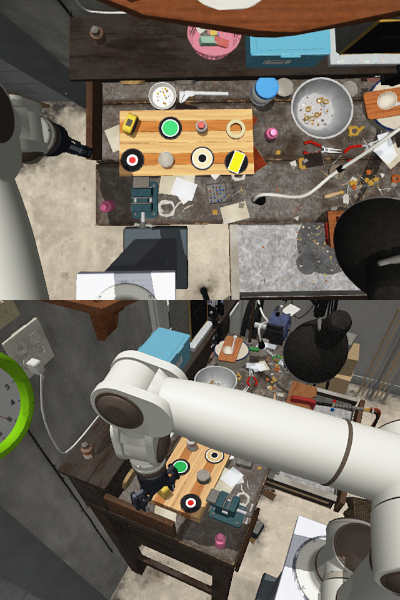

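Run:
```python
from meas import *
for n in('scene1','top1'):
  W=cloud(load(n)); W0=cloud(load(n[:-1]+'0'))
  m=(np.linalg.norm(W-W0,axis=-1)>.05)|((W[...,2]>.25)&(W[...,0]<.6)&(W[...,1]>-.2)); p=W[m&(W[...,2]>.1)&(W[...,2]<1.05)]
  # bins along radial direction q1~9 deg
  for r in np.arange(-.1,.85,.05):
    q=p[(p[:,0]>=r)&(p[:,0]<r+.05)]
    if len(q)>20: print(n,'x',r.round(2),'y',np.percentile(q[:,1],[1,99]).round(2),'z',np.percentile(q[:,2],[1,99]).round(2))
```

```text
scene1 x -0.05 y [-0.09  0.03] z [0.22 0.26]
scene1 x 0.0 y [-0.09  0.21] z [0.19 0.56]
scene1 x 0.05 y [-0.06  0.21] z [0.12 0.65]
scene1 x 0.1 y [-0.06  0.08] z [0.57 0.65]
scene1 x 0.15 y [-0.01  0.09] z [0.57 0.66]
scene1 x 0.2 y [0.  0.1] z [0.58 0.67]
scene1 x 0.25 y [0.01 0.11] z [0.59 0.68]
scene1 x 0.3 y [0.02 0.11] z [0.6  0.68]
scene1 x 0.35 y [0.03 0.12] z [0.61 0.69]
scene1 x 0.4 y [0.04 0.12] z [0.62 0.69]
scene1 x 0.45 y [0.03 0.13] z [0.5 0.7]
scene1 x 0.5 y [0.03 0.15] z [0.29 0.71]
scene1 x 0.55 y [0.04 0.15] z [0.27 0.71]
scene1 x 0.7 y [-0.81  0.09] z [0.11 0.69]
scene1 x 0.75 y [-0.74  0.1 ] z [0.11 0.7 ]
top1 x 0.25 y [-0.6  -0.01] z [0.33 0.64]
top1 x 0.3 y [-0.01  0.02] z [0.6  0.67]
top1 x 0.35 y [-0.    0.02] z [0.61 0.67]
top1 x 0.4 y [0.01 0.03] z [0.62 0.67]
top1 x 0.45 y [0.02 0.07] z [0.51 0.67]
top1 x 0.5 y [0.02 0.08] z [0.3  0.67]
top1 x 0.55 y [0.03 0.07] z [0.33 0.67]
top1 x 0.65 y [-0.48  0.08] z [0.11 0.73]
top1 x 0.7 y [-0.8   0.07] z [0.13 0.32]
top1 x 0.75 y [-0.77  0.09] z [0.22 0.44]
top1 x 0.8 y [-0.61  0.09] z [0.22 0.32]
```

View pics/scene1.png

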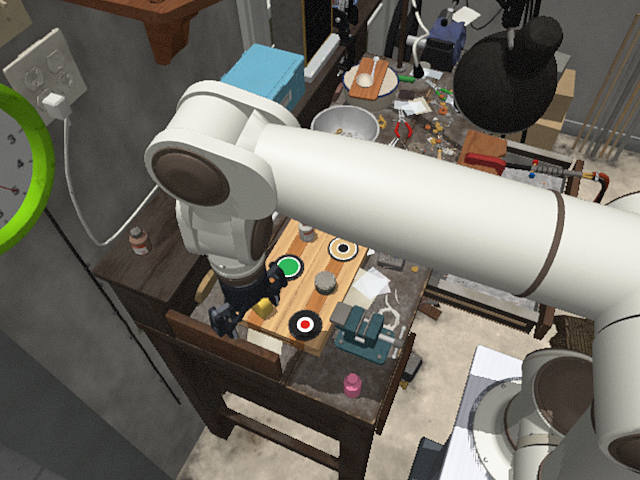

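View pics/top1.png

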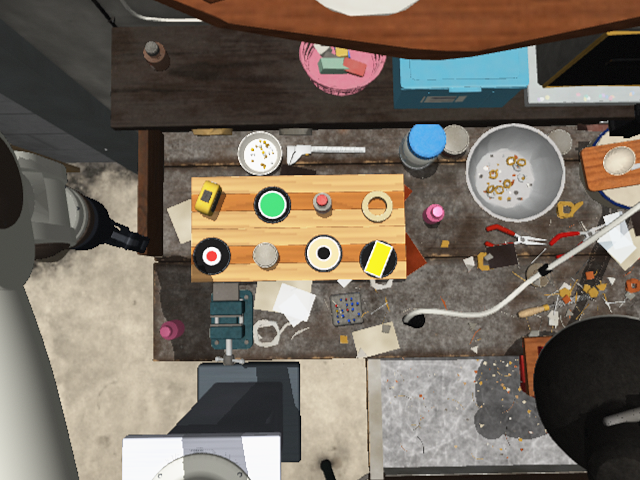

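Seen in these pictures: a lamp gooseneck hangs over the front right, its tip near (0.42,-0.335,0.52), top pixel (412,320), scene pixel about (417,62). The forearm would run under or into it at the yellow pad if the tool points straight down. I'll look closer.

Run:
```python
from meas import *
c=load('scene0'); f=c['frame'][0:120,360:520,::-1]
cv2.imwrite('pics/crop2.png',cv2.resize(f,None,fx=4.5,fy=4.5,interpolation=cv2.INTER_CUBIC))
W=cloud(c)
for v in range(0,90,6):
    r=[(u,W[v,u].round(2).tolist()) for u in range(395,440,1) if abs(W[v,u,2]-.55)<.13 and W[v,u,0]<.6 and W[v,u,1]>-.6]
    print(v,r[:1],r[-1:])
```

```text
0 [(411, [0.48, -0.48, 0.56])] [(413, [0.48, -0.48, 0.56])]
6 [(413, [0.47, -0.47, 0.55])] [(416, [0.47, -0.48, 0.55])]
12 [(412, [0.47, -0.47, 0.54])] [(417, [0.46, -0.47, 0.55])]
18 [(416, [0.46, -0.46, 0.54])] [(419, [0.46, -0.46, 0.54])]
24 [(419, [0.45, -0.45, 0.53])] [(421, [0.45, -0.45, 0.54])]
30 [(423, [0.44, -0.43, 0.54])] [(426, [0.43, -0.43, 0.54])]
36 [(421, [0.43, -0.37, 0.56])] [(428, [0.42, -0.4, 0.55])]
42 [(414, [0.43, -0.34, 0.56])] [(417, [0.43, -0.35, 0.56])]
48 [(412, [0.43, -0.34, 0.56])] [(415, [0.43, -0.34, 0.56])]
54 [(412, [0.43, -0.33, 0.55])] [(415, [0.42, -0.33, 0.55])]
60 [(414, [0.42, -0.33, 0.54])] [(416, [0.42, -0.33, 0.54])]
66 [(413, [0.42, -0.33, 0.53])] [(420, [0.41, -0.34, 0.53])]
72 [(413, [0.42, -0.33, 0.52])] [(423, [0.41, -0.35, 0.51])]
78 [(415, [0.42, -0.34, 0.5])] [(420, [0.41, -0.34, 0.5])]
84 [] []
```

View pics/crop2.png

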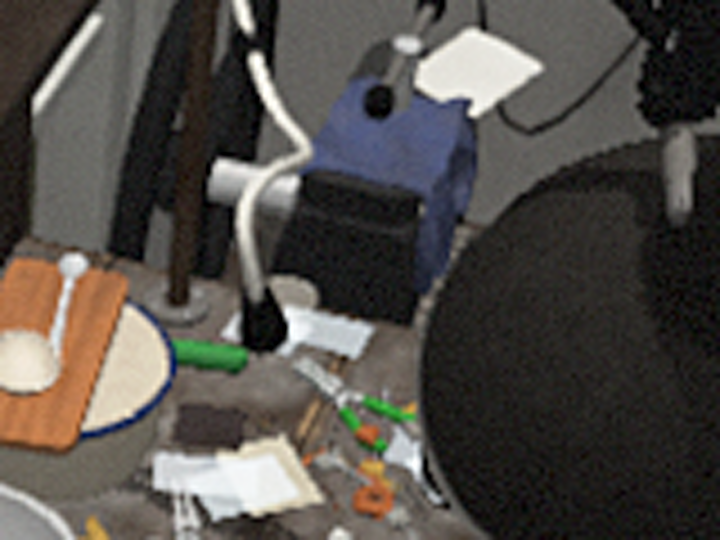

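The gooseneck tip's underside is at about (0.415,-0.34,0.50). I will therefore take the tape measure with the tool leaned 32° about the jaw axis, wrist towards the robot. The arm then stays clear of the gooseneck when placing.

```bash
python3 -m jog '{"delta_pos":[[0.25,-0.4,-0.4],[0.25,-0.4,-0.4],[0.25,-0.4,-0.4],[0.25,-0.4,-0.4],[0.365,-0.427,-0.21],[0.365,-0.427,-0.21],[0,0,0],[0,0,0],[0,0,0],[0,0,0]],"turn":[[-0.384,-0.923,0],[-0.384,-0.923,0],[-0.384,-0.923,0],[-0.384,-0.923,0],[0,0,0],[0,0,0],[0,0,0],[0,0,0],[0,0,0],[0,0,0]],"hand":[1,1,1,1,1,1,1,1,1,1]}' 40
python3 - <<'E'
from meas import *
from scipy.spatial.transform import Rotation as R
o=bot.get_obs();print(o['q'].round(2),o['ee_pos'].round(4)); print(R.from_euler('xyz',o['tcp_rot'],degrees=True).as_matrix().round(3).tolist())
s=snap('scene','scene2')
E
```

```text
time: 2.2
ee_pos: [0.6326, -0.03, 0.1309]
tcp_rot: [-180.0, 32.0, 157.6]
wrist_force: [-0.7, 0.0, -0.3]
opening: 0.0853
[  3.23 -12.67 -24.56  48.71 -13.31  22.17] [ 0.6326 -0.03    0.1309]
[[-0.784, 0.382, 0.49], [0.324, 0.924, -0.203], [-0.53, -0.0, -0.848]]
```

View pics/scene2.png

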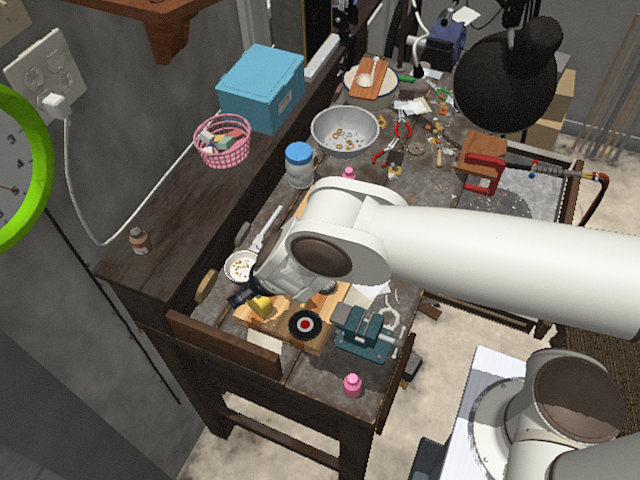

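```bash
python3 -m jog '{"delta_pos":[[0.01,-0.056,-0.375],[0,0,-0.375],[0,0,-0.375],[0,0,-0.375],[0,0,0],[0,0,0],[0,0,0],[0,0,0],[0,0,0],[0,0,0]],"turn":[[0,0,0],[0,0,0],[0,0,0],[0,0,0],[0,0,0],[0,0,0],[0,0,0],[0,0,0],[0,0,0],[0,0,0]],"hand":[1,1,1,1,1,-1,-1,-1,-1,-1]}' 40
```

```text
time: 3.25
ee_pos: [0.6337, -0.0335, 0.0565]
tcp_rot: [-180.0, 32.1, 157.5]
wrist_force: [-0.5, 1.2, 3.6]
opening: 0.0295
```

```bash
python3 -m jog '{"delta_pos":[[0,0,0.5],[0,0,0.5],[0,0,0.5],[-0.25,-0.6,0],[-0.3,-0.8,0],[-0.3,-0.8,0],[-0.3,-0.8,0],[-0.3,-0.8,0],[-0.3,-0.8,0],[-0.3,-0.8,-0.2]],"turn":[[0,0,0],[0,0,0],[0,0,0],[0,0,0],[0,0,0],[0,0,0],[0,0,0],[0,0,0],[0,0,0],[0,0,0]],"hand":[-1,-1,-1,-1,-1,-1,-1,-1,-1,-1]}' 40
python3 - <<'E'
from meas import *
o=bot.get_obs();print(o['q'].round(1))
s=snap('scene','scene3');t=snap('top','top3')
cv2.imwrite('pics/both3.png',np.vstack([cv2.resize(x['frame'][:,:,::-1],(400,300)) for x in (t,s)]))
E
```

```text
time: 4.25
ee_pos: [0.53, -0.3054, 0.1217]
tcp_rot: [-179.9, 32.1, 157.5]
wrist_force: [0.8, -0.9, -2.2]
opening: 0.0292
[-32.3 -17.9 -30.   46.1   5.1  -8.4]
```

View pics/both3.png

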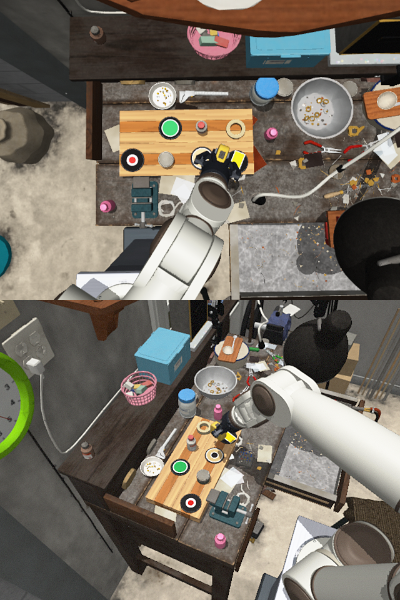

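```bash
python3 -m jog '{"delta_pos":[[0,0,-0.4],[-0.1,-0.3,-0.3],[-0.1,-0.3,-0.2],[-0.1,-0.3,-0.1],[-0.08,-0.3,0],[0,0,0],[0,0,0],[0,0,0],[0,0,0],[0,0,0]],"turn":[[0,0,0],[0,0,0],[0,0,0],[0,0,0],[0,0,0],[0,0,0],[0,0,0],[0,0,0],[0,0,0],[0,0,0]],"hand":[-1,-1,-1,-1,-1,-1,-1,-1,-1,-1]}' 40
python3 - <<'E'
from meas import *
s=snap('scene','scene4');t=snap('top','top4')
cv2.imwrite('pics/both4.png',np.hstack([cv2.resize(t['frame'][200:310,320:440,::-1],None,fx=3.3,fy=3.3),cv2.resize(s['frame'][170:280,300:420,::-1],None,fx=3.3,fy=3.3)]))
E
```

```text
time: 5.35
ee_pos: [0.5118, -0.3632, 0.0705]
tcp_rot: [-179.9, 32.0, 157.6]
wrist_force: [0.4, -0.6, -2.4]
opening: 0.0292
```

View pics/both4.png

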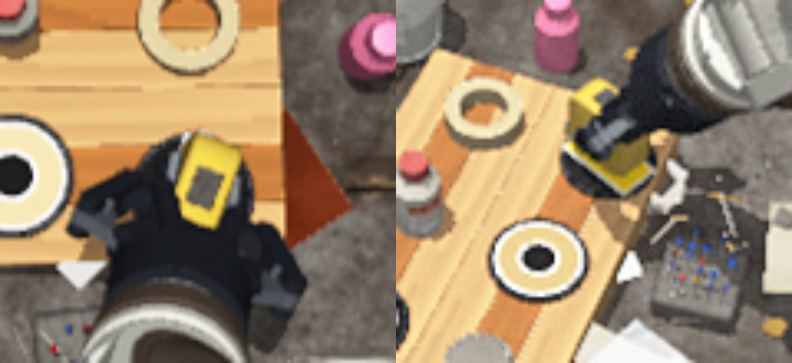

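Tape measure is hovering over the yellow rectangle, aligned. Lowering.

```bash
python3 -m jog '{"delta_pos":[[-0.024,-0.052,-0.1],[0,0,-0.06],[0,0,-0.04],[0,0,0],[0,0,0],[0,0,0],[0,0,0],[0,0,0],[0,0,0],[0,0,0]],"turn":[[0,0,0],[0,0,0],[0,0,0],[0,0,0],[0,0,0],[0,0,0],[0,0,0],[0,0,0],[0,0,0],[0,0,0]],"hand":[-1,-1,-1,-1,-1,-1,-1,-1,-1,-1]}' 40
```

```text
time: 6.45
ee_pos: [0.5105, -0.3664, 0.0606]
tcp_rot: [-179.9, 32.0, 157.5]
wrist_force: [1.0, -1.5, 1.5]
opening: 0.0296
```

```bash
python3 -m jog '{"delta_pos":[[0,0,0],[0,0,0],[0,0,0],[0,0,0],[0,0,0],[0,0,0.3],[0,0,0.4],[0,0,0.4],[0,0,0.4],[0,0.3,0]],"turn":[[0,0,0],[0,0,0],[0,0,0],[0,0,0],[0,0,0],[0,0,0],[0,0,0],[0,0,0],[0,0,0],[0,0,0]],"hand":[1,1,1,1,1,1,1,1,1,1]}' 40
```

```text
time: 7.45
ee_pos: [0.5115, -0.3528, 0.1391]
tcp_rot: [-179.8, 32.3, 157.5]
wrist_force: [-0.1, -0.4, 0.7]
opening: 0.0855
```

```bash
python3 -m jog '{"delta_pos":[[0,0.67,0.1],[0,0.67,0.1],[0,0.67,0.1],[0.5,0,0],[0.5,0,0],[0.5,0,0],[0.5,0,0],[0,0,0],[0,0,0],[0,0,0]],"turn":[[0,0,0],[0,0,0],[0,0,0],[0.384,0.923,0],[0.384,0.923,0],[0.384,0.923,0],[0.384,0.923,0],[0,0,0],[0,0,0],[0,0,0]],"hand":[1,1,1,1,1,1,1,1,1,1]}' 40
python3 - <<'E'
from meas import *
s=snap('scene','scene5');t=snap('top','top5')
topfit(t,355,410,235,285,.09,.115,'tm top');topfit(s,345,390,190,235,.09,.115,'tm scene')
cv2.imwrite('pics/both5.png',np.hstack([cv2.resize(t['frame'][180:290,320:440,::-1],None,fx=3.3,fy=3.3),cv2.resize(s['frame'][170:280,300:420,::-1],None,fx=3.3,fy=3.3)]))
E
```

```text
time: 8.45
ee_pos: [0.5903, -0.2507, 0.1524]
tcp_rot: [179.9, 6.3, 157.5]
wrist_force: [-0.7, -0.6, -0.2]
opening: 0.085
tm top 519 mean [ 0.5019 -0.3633  0.1019] rect [ 502.5 -364.4] [30.7 61.1] 68.2 circ [ 502.8 -363.3] 32.4 zmax 0.1077
tm scene 252 mean [ 0.4976 -0.3589  0.0985] rect [ 498.5 -362.7] [32.6 59.5] 67.2 circ [ 499. -360.] 30.7 zmax 0.1041
```

View pics/both5.png

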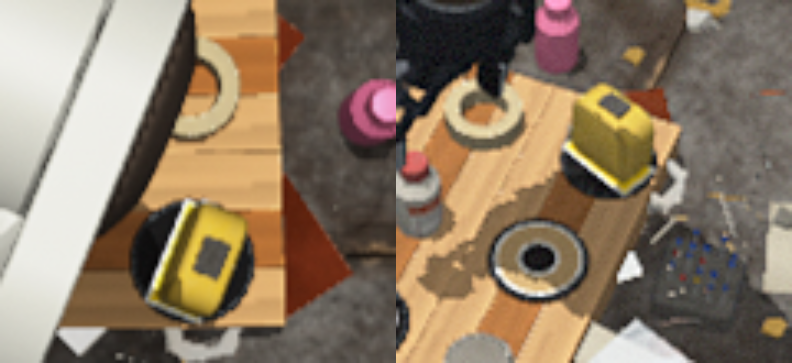

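Tape measure stands on its rectangle within about 2 mm and 1°. Next the bottle.

```bash
python3 -m jog '{"delta_pos":[[0.2,0.01,0],[0.21,0,0],[0,0,0],[0,0,-0.4],[0,0,-0.4],[0,0,-0.4],[0,0,-0.4],[0,0,-0.4],[0,0,0],[0,0,0]],"turn":[[0.15,0.36,0],[0.15,0.36,0],[0,0,0],[0,0,0],[0,0,0],[0,0,0],[0,0,0],[0,0,0],[0,0,0],[0,0,0]],"hand":[1,1,1,1,1,1,1,1,1,1]}' 30
python3 - <<'E'
from meas import *
print(bot.get_obs()['q'].round(2))
s=snap('scene','scene6')
cv2.imwrite('pics/c6.png',cv2.resize(s['frame'][140:300,210:400,::-1],None,fx=3.3,fy=3.3))
E
```

```text
time: 9.55
ee_pos: [0.6111, -0.2507, 0.0544]
tcp_rot: [179.9, 0.1, 157.4]
wrist_force: [1.0, -0.0, -0.1]
opening: 0.0856
[-22.35  20.1    8.29  78.06   0.11   0.21]
```

View pics/c6.png

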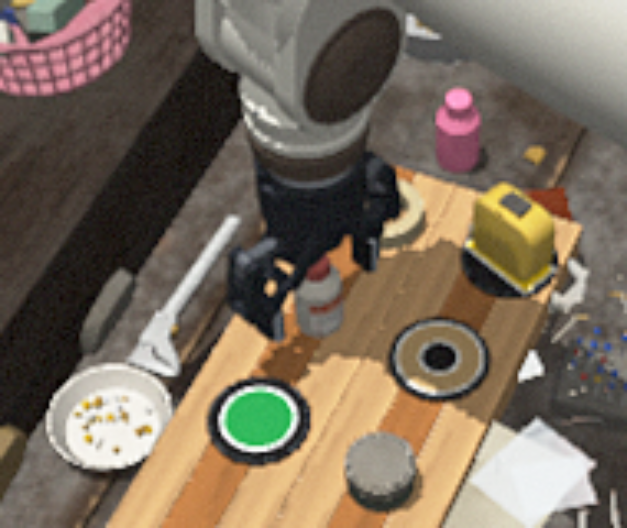

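```bash
python3 - <<'E'
from meas import *
W=cloud(load('scene6'))
for v in (234,238,240,241,242): print(v,[W[v,u].round(3).tolist() for u in (290,292,294)])
E
python3 -m jog '{"delta_pos":[[0,0,0],[0,0,0],[0,0,0],[0,0,0],[0,0,0],[0,0,0.2],[0,0,0.3],[0,0,0.4],[0,0,0.4],[0,0,0.3]],"turn":[[0,0,0],[0,0,0],[0,0,0],[0,0,0],[0,0,0],[0,0,0],[0,0,0],[0,0,0],[0,0,0],[0,0,0]],"hand":[-1,-1,-1,-1,-1,-1,-1,-1,-1,-1]}' 30
```

```text
234 [[0.624, -0.196, 0.111], [0.62, -0.199, 0.11], [0.616, -0.202, 0.109]]
238 [[0.626, -0.197, 0.094], [0.624, -0.203, 0.088], [0.618, -0.203, 0.091]]
240 [[0.626, -0.196, 0.087], [0.623, -0.201, 0.082], [0.619, -0.203, 0.083]]
241 [[0.626, -0.196, 0.083], [0.623, -0.201, 0.078], [0.619, -0.203, 0.078]]
242 [[0.626, -0.196, 0.078], [0.623, -0.2, 0.076], [0.619, -0.202, 0.076]]
time: 10.6
ee_pos: [0.6121, -0.2509, 0.1352]
tcp_rot: [179.9, 0.1, 157.5]
wrist_force: [0.9, -0.2, -0.6]
opening: 0.0349
```

```bash
python3 -m jog '{"delta_pos":[[-0.2,0.44,0],[-0.33,0.735,0],[-0.33,0.735,0],[-0.33,0.735,0],[-0.33,0.735,0],[-0.33,0.735,0],[-0.13,0.295,-0.2],[0,0,-0.4],[0,0,-0.4],[0,0,0]],"turn":[[0,0,0],[0,0,0],[0,0,0],[0,0,0],[0,0,0],[0,0,0],[0,0,0],[0,0,0],[0,0,0],[0,0,0]],"hand":[-1,-1,-1,-1,-1,-1,-1,-1,-1,-1]}' 30
```

```text
time: 11.6
ee_pos: [0.5114, -0.0299, 0.0809]
tcp_rot: [180.0, -0.2, 157.5]
wrist_force: [0.4, -0.0, -1.4]
opening: 0.0348
```

```bash
python3 -m jog '{"delta_pos":[[0,0,-0.2],[0,0,-0.15],[0,0,-0.1],[0,0,-0.03],[0,0,0],[0,0,0],[0,0,0],[0,0,0],[0,0,0],[0,0,0]],"turn":[[0,0,0],[0,0,0],[0,0,0],[0,0,0],[0,0,0],[0,0,0],[0,0,0],[0,0,0],[0,0,0],[0,0,0]],"hand":[-1,-1,-1,-1,-1,-1,-1,-1,-1,-1]}' 30
python3 - <<'E'
from meas import *
s=snap('scene','scene7')
cv2.imwrite('pics/c7.png',cv2.resize(s['frame'][240:370,230:380,::-1],None,fx=4,fy=4))
E
```

```text
time: 12.6
ee_pos: [0.5127, -0.0302, 0.0586]
tcp_rot: [179.9, 0.0, 157.5]
wrist_force: [-0.1, -0.0, -0.8]
opening: 0.0351
```

View pics/c7.png

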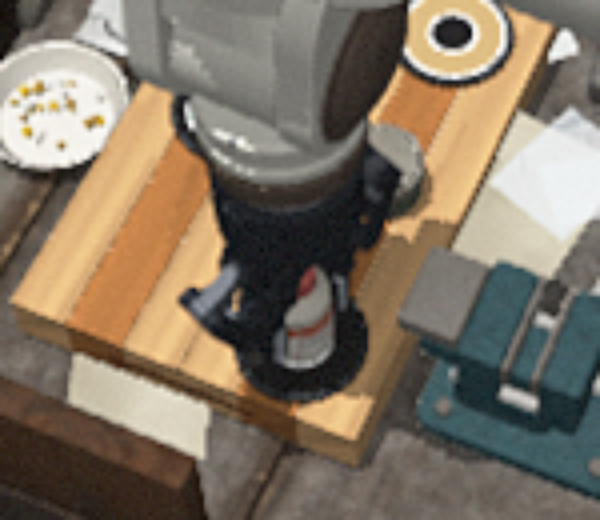

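```bash
python3 -m jog '{"delta_pos":[[0,0,-0.02],[0,0,0],[0,0,0],[0,0,0],[0,0,0],[0,0,0.3],[0,0,0.5],[0,0,0.5],[0,0,0.3],[0,0,0]],"turn":[[0,0,0],[0,0,0],[0,0,0],[0,0,0],[0,0,0],[0,0,0],[0,0,0],[0,0,0],[0,0,0],[0,0,0]],"hand":[-1,-1,1,1,1,1,1,1,1,1]}' 30
```

```text
time: 13.65
ee_pos: [0.5139, -0.0303, 0.1404]
tcp_rot: [179.8, 0.2, 157.5]
wrist_force: [0.2, -0.0, -0.6]
opening: 0.0855
```

```bash
python3 -m jog '{"delta_pos":[[0,-0.4,0],[0,-0.75,0],[0,-0.75,0],[0,-0.25,0],[0,0,-0.4],[0,0,-0.5],[0,0,-0.4],[0,0,-0.2],[0,0,0],[0,0,0]],"turn":[[0,0,0],[0,0,0],[0,0,0],[0,0,0],[0,0,0],[0,0,0],[0,0,0],[0,0,0],[0,0,0],[0,0,0]],"hand":[1,1,1,1,1,1,1,1,1,1]}' 30
python3 - <<'E'
from meas import *
s=snap('scene','scene8');t=snap('top','top8')
topfit(t,185,240,235,280,.097,.13,'bot top');topfit(s,280,330,285,345,.097,.13,'bot sc')
cv2.imwrite('pics/c8.png',cv2.resize(s['frame'][220:350,230:380,::-1],None,fx=4,fy=4))
E
```

```text
time: 14.65
ee_pos: [0.5129, -0.1376, 0.0631]
tcp_rot: [179.9, 0.0, 157.5]
wrist_force: [0.7, -0.6, -0.2]
opening: 0.0852
bot top none
bot sc 198 mean [ 0.5146 -0.0391  0.1117] rect [520.5 -49.4] [32.5 83.8] 18.9 circ [512.4 -52.1] 42.6 zmax 0.1284
```

View pics/c8.png

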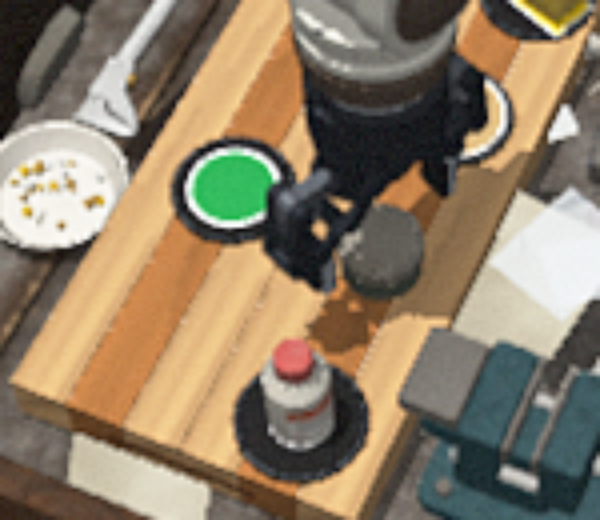

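Bottle stands on its pad. The jaws straddle the tin, so I lower and grip.

```bash
python3 -m jog '{"delta_pos":[[0,0,-0.2],[0,0,-0.14],[0,0,-0.1],[0,0,0],[0,0,0],[0,0,0],[0,0,0],[0,0,0],[0,0,0],[0,0,0]],"turn":[[0,0,0],[0,0,0],[0,0,0],[0,0,0],[0,0,0],[0,0,0],[0,0,0],[0,0,0],[0,0,0],[0,0,0]],"hand":[1,1,1,1,-1,-1,-1,-1,-1,-1]}' 30
```

```text
time: 15.75
ee_pos: [0.513, -0.1378, 0.0411]
tcp_rot: [179.9, 0.1, 157.5]
wrist_force: [-0.5, 0.1, 5.1]
opening: 0.0471
```

```bash
python3 -m jog '{"delta_pos":[[0,0,0.2],[0,0,0.3],[0,0,0.3],[0.3,-0.05,0],[0.5,-0.07,0],[0.5,-0.07,0],[0.5,-0.07,0],[0.22,-0.02,0],[0,0,0],[0,0,0]],"turn":[[0,0,0],[0,0,0],[0,0,0],[0,0,0],[0,0,0],[0,0,0],[0,0,0],[0,0,0],[0,0,0],[0,0,0]],"hand":[-1,-1,-1,-1,-1,-1,-1,-1,-1,-1]}' 30
python3 - <<'E'
from meas import *
s=snap('scene','scene9')
cv2.imwrite('pics/c9.png',cv2.resize(s['frame'][200:330,220:370,::-1],None,fx=4,fy=4))
E
```

```text
time: 16.75
ee_pos: [0.6135, -0.1517, 0.0811]
tcp_rot: [179.9, -0.0, 157.5]
wrist_force: [-0.6, -0.3, -0.2]
opening: 0.0469
```

View pics/c9.png

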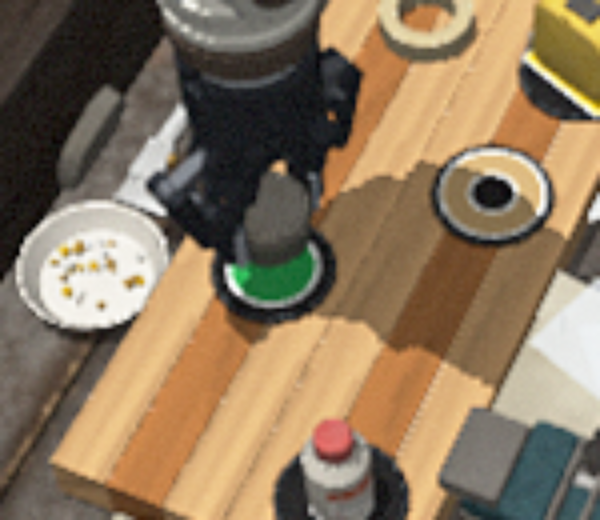

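```bash
python3 -m jog '{"delta_pos":[[0,0,-0.25],[0,0,-0.25],[0,0,-0.15],[0,0,-0.06],[0,0,0],[0,0,-0.01],[0,0,0],[0,0,0],[0,0,0],[0,0,0]],"turn":[[0,0,0],[0,0,0],[0,0,0],[0,0,0],[0,0,0],[0,0,0],[0,0,0],[0,0,0],[0,0,0],[0,0,0]],"hand":[-1,-1,-1,-1,-1,-1,-1,-1,-1,-1]}' 30
```

```text
time: 17.8
ee_pos: [0.613, -0.1516, 0.0451]
tcp_rot: [179.9, -0.0, 157.5]
wrist_force: [-5.5, 1.4, 9.0]
opening: 0.0467
```

```bash
python3 -m jog '{"delta_pos":[[0,0,0],[0,0,0],[0,0,0],[0,0,0],[0,0,0.2],[0,0,0.4],[0,0,0.5],[0,0,0.5],[-0.3,-0.5,0],[-0.3,-0.8,0]],"turn":[[0,0,0],[0,0,0],[0,0,0],[0,0,0],[0,0,0],[0,0,0],[0,0,0],[0,0,0],[0,0,-0.5],[0,0,-1]],"hand":[1,1,1,1,1,1,1,1,1,1]}' 30
```

```text
time: 18.8
ee_pos: [0.5844, -0.216, 0.1266]
tcp_rot: [179.8, 0.1, 145.5]
wrist_force: [0.3, -1.4, -0.6]
opening: 0.0851
```

```bash
python3 -m jog '{"delta_pos":[[0.06,-0.2,0],[0.06,-0.2,0],[0.06,-0.2,0],[0.06,-0.2,0],[0.06,-0.2,0],[0.06,-0.2,0],[0.06,-0.2,0],[0,0,0],[0,0,0],[0,0,0]],"turn":[[0,0,-0.99],[0,0,-0.99],[0,0,-0.99],[0,0,-0.99],[0,0,-0.99],[0,0,-0.99],[0,0,-0.99],[-1,0,0],[-1,0,0],[0,0,0]],"hand":[1,1,1,1,1,1,1,1,1,1]}' 30
python3 - <<'E'
from meas import *
print(bot.get_obs()['q'].round(1),bot.get_obs()['ee_pos'],bot.get_obs()['tcp_rot'])
s=snap('scene','scene10');t=snap('top','top10')
topfit(t,185,240,235,280,.097,.13,'bot top');topfit(s,280,330,285,345,.097,.13,'bot sc')
topfit(t,245,300,180,230,.066,.09,'tin top');topfit(s,265,315,240,290,.066,.09,'tin sc')
topfit(s,308,345,190,218,.052,.07,'roll sc'); topfit(t,355,398,185,226,.052,.07,'roll top')
cv2.imwrite('pics/both10.png',np.vstack([cv2.resize(x['frame'][:,:,::-1],(400,300)) for x in (t,s)]))
E
```

```text
time: 19.8
ee_pos: [0.6047, -0.2846, 0.1248]
tcp_rot: [179.9, 16.2, 90.2]
wrist_force: [-0.1, -0.4, 0.0]
opening: 0.0855
[-18.8  14.4   7.7  77.8 -15.3  70.3] [ 0.60468979 -0.28463544  0.12481805] [179.91755864  16.18385521  90.18472639]
bot top 23 mean [ 0.5201 -0.0205  0.1131] rect [520.8 -19.3] [ 8.9 19.2] 64.8 circ [521.3 -18.2] 9.6 zmax 0.1213
bot sc 152 mean [ 0.51   -0.0246  0.1095] rect [510.4 -26.7] [27.5 24. ] 25.5 circ [510.6 -27.1] 16.5 zmax 0.1188
tin top none
tin sc 314 mean [ 0.6111 -0.1492  0.0714] rect [ 612.  -149.9] [46.8 51.7] 26.5 circ [ 611.7 -150.1] 25.9 zmax 0.0747
roll sc 76 mean [ 0.6133 -0.3402  0.0558] rect [ 610.7 -345.7] [32.3 57.9] 65.3 circ [ 606.1 -355.3] 29.2 zmax 0.0592
roll top 479 mean [ 0.6077 -0.3607  0.0588] rect [ 608.  -361.2] [59.  60.5] 44.4 circ [ 608.1 -361. ] 30.7 zmax 0.0622
```

View pics/both10.png

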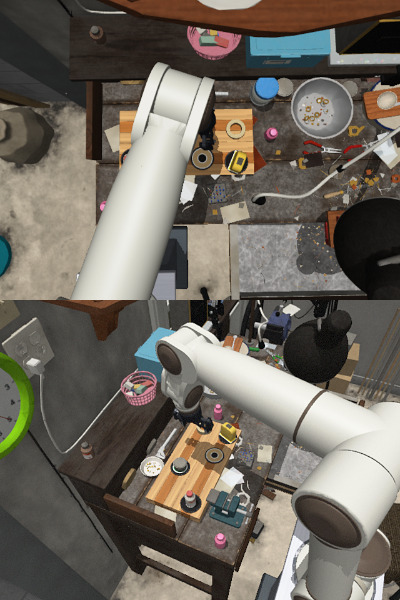

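```bash
python3 -m jog '{"delta_pos":[[0.01,-0.3,0],[0.01,-0.4,0],[0.01,-0.4,0],[0.01,-0.4,0],[0,-0.08,0],[0,0,-0.3],[0,0,-0.4],[0,0,-0.3],[0,0,0],[0,0,0]],"turn":[[0,0,0],[0,0,0],[0,0,0],[0,0,0],[0,0,0],[0,0,0],[0,0,0],[0,0,0],[0,0,0],[0,0,0]],"hand":[0.75,0.75,0.75,0.75,0.75,0.75,0.75,0.75,0.75,0.75]}' 30
python3 - <<'E'
from meas import *
s=snap('scene','scene11');t=snap('top','top11')
cv2.imwrite('pics/both11.png',np.hstack([cv2.resize(t['frame'][170:290,310:430,::-1],None,fx=3.3,fy=3.3),cv2.resize(s['frame'][150:270,280:400,::-1],None,fx=3.3,fy=3.3)]))
E
```

```text
time: 20.9
ee_pos: [0.6066, -0.3653, 0.0742]
tcp_rot: [179.9, 16.0, 90.1]
wrist_force: [1.0, 0.2, -1.0]
opening: 0.0747
```

View pics/both11.png

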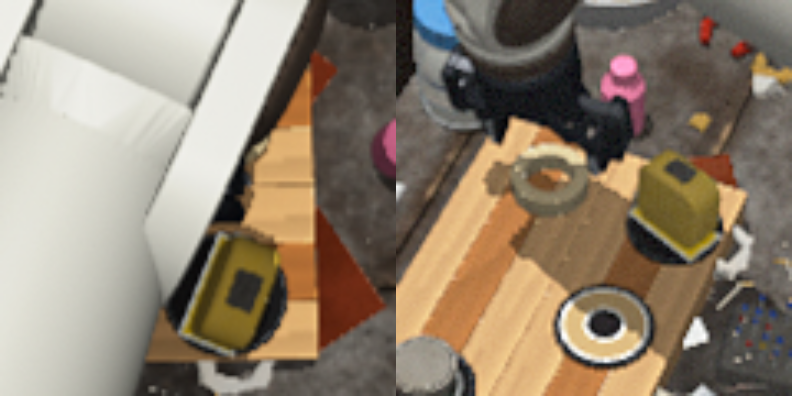

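```bash
python3 -m jog '{"delta_pos":[[0,0.03,-0.25],[0,0,-0.25],[0,0,-0.12],[0,0,-0.04],[0,0,0],[0,0,0],[0,0,0],[0,0,0],[0,0,0],[0,0,0]],"turn":[[0,0,0],[0,0,0],[0,0,0],[0,0,0],[0,0,0],[0,0,0],[0,0,0],[0,0,0],[0,0,0],[0,0,0]],"hand":[0.75,0.75,0.75,0.75,0.75,-1,-1,-1,-1,-1]}' 30
```

```text
time: 22.0
ee_pos: [0.607, -0.3644, 0.0423]
tcp_rot: [179.8, 16.0, 90.0]
wrist_force: [0.8, 1.3, 5.0]
opening: 0.0593
```

```bash
python3 -m jog '{"delta_pos":[[0,0,0.25],[0,0,0.4],[0,0,0.3],[0,0.6,0],[0,0.75,0],[0,0.6,0],[-0.5,0.18,0],[-0.75,0,0],[-0.59,0,0],[0,0,0]],"turn":[[0,0,0],[0,0,0],[0,0,0],[0,0,0],[0,0,0],[0,0,0],[0,0,0],[0,0,0],[0,0,0],[0,0,0]],"hand":[-1,-1,-1,-1,-1,-1,-1,-1,-1,-1]}' 30
python3 - <<'E'
from meas import *
s=snap('scene','scene12')
cv2.imwrite('pics/c12.png',cv2.resize(s['frame'][170:300,260:410,::-1],None,fx=4,fy=4))
E
```

```text
time: 23.0
ee_pos: [0.512, -0.2575, 0.0899]
tcp_rot: [179.9, 16.0, 90.0]
wrist_force: [0.4, 0.3, 0.1]
opening: 0.0591
```

View pics/c12.png

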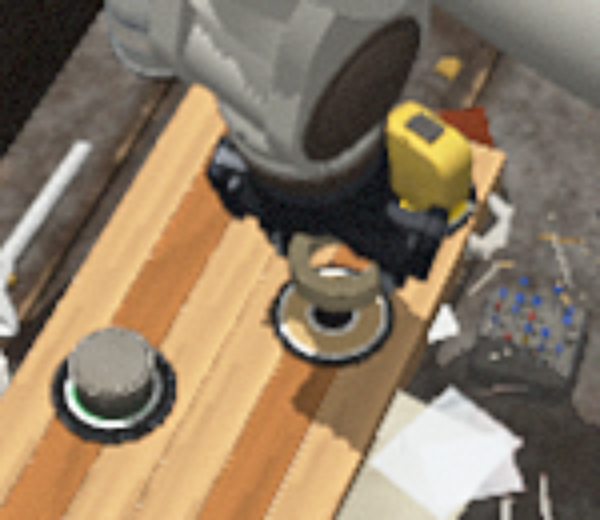

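Run:
```python
from meas import *
c=load('top0')
for u,v in((331,293),(361,293),(331,325),(363,325)): print(p2w(c,u,v,.026).round(3))
print(bot.get_obs()['ee_pos'].round(4))
W=cloud(c)[285:335,325:370]; p=W[(W[...,2]>.03)&(W[...,0]<.46)]; print(p.min(0).round(3),p.max(0).round(3))
```

```text
[ 0.435 -0.268  0.026]
[ 0.434 -0.329  0.026]
[ 0.371 -0.267  0.026]
[ 0.37  -0.331  0.026]
[ 0.5137 -0.2578  0.0902]
[ 0.377 -0.335  0.03 ] [ 0.445 -0.268  0.058]
```

```bash
python3 -m jog '{"delta_pos":[[0.02,0,-0.25],[0,0,-0.3],[0,0,-0.2],[0,0,-0.1],[0,0,-0.02],[0,0,0],[0,0,0],[0,0,0],[0,0,0],[0,0,0]],"turn":[[0,0,0],[0,0,0],[0,0,0],[0,0,0],[0,0,0],[0,0,0],[0,0,0],[0,0,0],[0,0,0],[0,0,0]],"hand":[-1,-1,-1,-1,-1,-1,-1,-1,-1,-1]}' 30
python3 - <<'E'
from meas import *
s=snap('scene','scene13')
cv2.imwrite('pics/c13.png',cv2.resize(s['frame'][170:300,260:410,::-1],None,fx=4,fy=4))
E
```

```text
time: 24.05
ee_pos: [0.5156, -0.2577, 0.0461]
tcp_rot: [179.9, 16.0, 90.0]
wrist_force: [-5.5, 3.9, 11.2]
opening: 0.0588
```

View pics/c13.png

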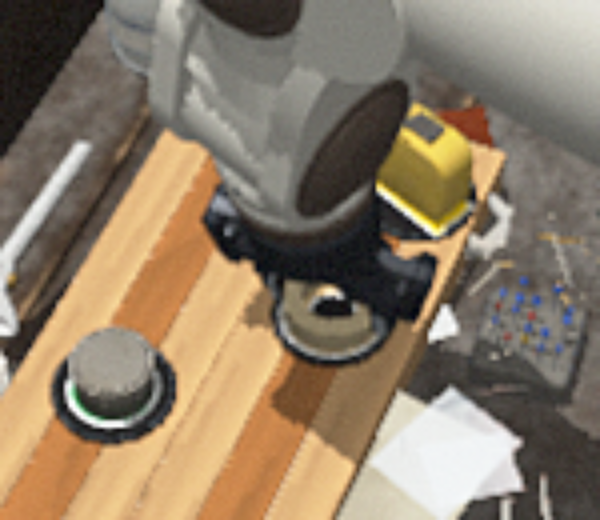

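Roll is down on its ring (contact 11 N). Releasing and lifting.

```bash
python3 -m jog '{"delta_pos":[[0,0,0],[0,0,0],[0,0,0],[0,0,0],[0,0,0.15],[0,0,0.3],[0,0,0.5],[0,0,0.5],[0,0,0.5],[0,0,0.5]],"turn":[[0,0,0],[0,0,0],[0,0,0],[0,0,0],[0,0,0],[0,0,0],[0,0,0],[0,0,0],[0,0,0],[0,0,0]],"hand":[0.8,0.8,0.8,0.8,0.8,0.8,0.8,0.8,0.8,0.8]}' 30
python3 -m jog '{"delta_pos":[[-0.2,0.5,0.3],[-0.2,0.8,0.3],[-0.2,0.8,0],[-0.4,0.9,0],[-0.4,0.9,0],[-0.4,0.9,0],[-0.4,0.9,0],[-0.4,0.9,0],[-0.4,0.9,0],[0,0.5,0]],"turn":[[0,0,0],[0,0,0],[0,0,0],[0,0,0],[0,0,0],[0,0,0],[0,0,0],[0,0,0],[0,0,0],[0,0,0]],"hand":[0.8,0.8,0.8,0.8,0.8,0.8,0.8,0.8,0.8,0.8]}' 30
python3 -m jog '{"delta_pos":[[0,0.5,0.2],[0,0.8,0],[0,0.8,0],[0,0.8,0],[0,0,0],[0,0,0],[0,0,0],[0,0,0],[0,0,0],[0,0,0]],"turn":[[0,0,0],[0,0,0],[0,0,0],[0,0,0],[0,0,0],[0,0,0],[0,0,0],[0,0,0],[0,0,0],[0,0,0]],"hand":[0.8,0.8,0.8,0.8,0.8,0.8,0.8,0.8,0.8,0.8]}' 30
python3 - <<'E'
from meas import *
s=snap('scene','scene14');t=snap('top','top14')
topfit(t,185,240,235,280,.097,.13,'bot top')
topfit(t,245,300,180,230,.066,.09,'tin top')
topfit(t,295,350,228,282,.056,.08,'roll top')
topfit(t,355,410,235,285,.09,.115,'tm top')
c0=load('top0')
cv2.imwrite('pics/c14.png',cv2.resize(t['frame'][135:335,180:420,::-1],None,fx=3,fy=3,interpolation=cv2.INTER_CUBIC))
cv2.imwrite('pics/s14.png',s['frame'][:,:,::-1])
E
```

```text
time: 25.1
ee_pos: [0.5158, -0.2578, 0.1708]
tcp_rot: [179.8, 16.0, 90.0]
wrist_force: [0.9, 0.4, 0.4]
opening: 0.0771
time: 26.1
ee_pos: [0.364, 0.1448, 0.1999]
tcp_rot: [179.8, 15.9, 90.1]
wrist_force: [1.5, -0.1, -0.2]
opening: 0.0764
time: 27.1
ee_pos: [0.3658, 0.2867, 0.2085]
tcp_rot: [179.9, 16.0, 90.0]
wrist_force: [0.4, 0.6, -0.1]
opening: 0.077
bot top 236 mean [ 0.5138 -0.0315  0.1098] rect [514.4 -29.3] [33.2 31.7] 24.6 circ [514.5 -29.6] 17.2 zmax 0.1215
tin top 509 mean [ 0.6139 -0.1521  0.0745] rect [ 614.  -151.7] [49.  48.6] 65.3 circ [ 614.4 -152. ] 25.0 zmax 0.0775
roll top 468 mean [ 0.517  -0.2546  0.0628] rect [ 516.6 -254.7] [59.  59.2] 89.4 circ [ 517.2 -254.4] 30.5 zmax 0.0659
tm top 519 mean [ 0.5018 -0.3634  0.1019] rect [ 502.2 -365. ] [31.4 61.5] 67.1 circ [ 502.7 -364.1] 31.9 zmax 0.1076
```

View pics/c14.png

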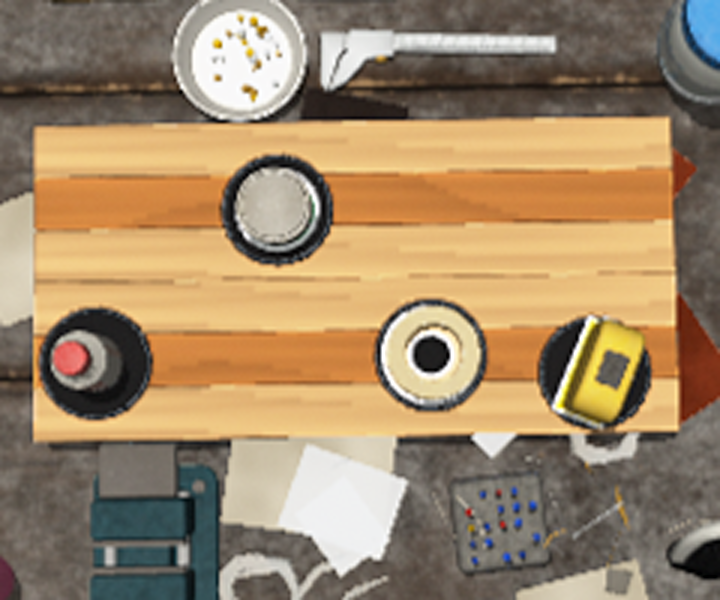

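View pics/s14.png

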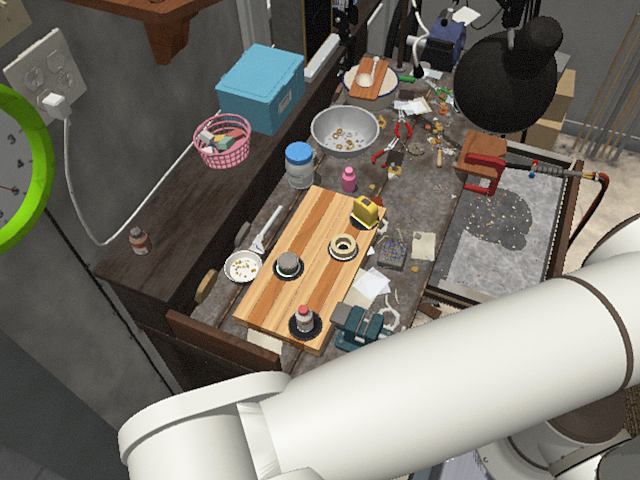

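All four stand on their pads within about 2 mm in the same camera, and the arm is clear. Handing in.

```bash
python3 -c "
from workcell import ticket
print(ticket.job_done())"
```

```text
the job is handed in; nothing more can be done
None
```

I put the tape measure, bottle, tin and roll on their own pads, let go of each, drew the arm clear and handed the job in at about 27 s. No verdict was reported.

**Gooseneck:** a lamp gooseneck hangs over the front right, so I leaned the tool 32° for the tape measure and 16° for the roll to keep the arm clear of it. The tool pointed straight down for the bottle and the tin.

**Final position checks:** in the top camera every thing is within about 2 mm of its silhouette's centre, against the allowed 12 mm. The tape measure is about 1° off its rectangle.

**Bystanders:** the caliper and the bur stand look unmoved in the last pictures; I did not measure their shift.

**Disagreements between checks:**
- The two cameras differ by 2–4 mm in x and z, within or slightly above the stated calibration.
- Two mid-job bottle readings, one in each camera, were off because the arm partly hid it or was caught in the reading. The last clear top reading agrees with the pad within about 1 mm.

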